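# Check-valve ball onto the indexing carousel, three clicks to the reading head

## Task

Take the middle-sized steel ball from the plywood tray and set it gently, without dropping or pressing it, into the grey pot that stands at the brass pointer of the carousel; let it go. Then grip the carousel's black knob and turn it counter-clockwise (seen from above) until it has clicked into its third stop, not over into the fourth, which brings the pot to the reading head. Finish while still holding the knob there, and leave all the other loose things where they are.

Things in the scene. Friction and masses are not known exactly. Their poses are not given: they have to be found in the camera images.
- ball: the middle-sized of three plain steel balls on the tray: diameter 40 mm, 0.18 to 0.37 kg; origin at its centre (its axes mean nothing: it rolls). It sits on a rubber seat ring (outer diameter 34 mm, top 16 mm above the table) with its centre 32 mm above the table
- ball_large: steel ball, diameter 54 mm, on another seat of the tray; origin at its centre; to be left alone
- ball_small: steel ball, diameter 30 mm, on another seat of the tray; origin at its centre; to be left alone
- tray: fixed plywood board 270 (x) x 80 (y) x 8 mm with three seat rings in a row along its x axis at -85, 0 and +85 mm; origin at the centre of its underside, on the table. Which ball sits on which seat varies
- indexer: fixed round base, diameter 304 mm, 14 high; origin on the turning axis at table height. -x points to the brass pointer (a small block at 148 to 182 mm radius): the loading place. The reading head, a post 119 mm high with a grey block reaching in to 143 mm from the axis, stands 72 degrees counter-clockwise (from above) of the pointer
- pot: open grey pot at the brass pointer, one of three alike, centres 95 mm from the turning axis: outer diameter 108, inner 98 at the rim, 56 high, wall 4 mm; origin at the centre of its underside, 22 mm above the table (inner floor 28, rim 78 mm above it). At the start -x points outward to the pointer. The knob stands 95 mm from its centre, so keep the gripper's broad side along the pot's y
- knob: black bar knob on the carousel's centre post, turning with the three pots: bar 48 mm long along its y, 14 thick along x, 36 tall, on a disc of 44 mm diameter and 6 mm; origin on the turning axis at the disc's underside, 106 mm above the table; bar top 42 mm above the origin. At the start its x axis is the indexer's
- knob_grip (a point): point on the turning axis inside the knob's bar, 26 mm above the knob's origin (132 mm above the table): the height to grip
- carousel (a joint): angle of knob and carousel, rad: starts at the home stop (0, within 0.03), grows counter-clockwise from above. Stops every 24 degrees: first 0.419, second 0.838, third 1.257, more after. The detent resists (up to 0.2 N m) as far as the hump midway between stops, then pulls on into the next stop; friction 0.03 N m; range ends at -0.1 and 2.6
- grease_tin: bystander: closed steel tin, diameter 72 mm, 75 mm high; origin at the centre of its underside
- wrench: bystander: steel wrench 170 mm long, 9 mm high, lying on the table beside the tray; origin at the middle of its underside
- flange: bystander: dark steel pipe flange, diameter 84 mm, 40 mm high; origin at the centre of its underside
- tee: bystander: brass pipe tee 80 mm long, 30 mm high; origin at the middle of its underside
- parts_box: bystander: open cardboard box 130 x 170 x 70 mm; origin at the centre of its underside
There are look-alikes about, which are no part of the job. What is shaped like the ball but green or orange is not meant.

How it is judged (in metres and radians):
On the way, in this order (a step that is already met when the one before it is completed fails the run):
1. the middle-sized ball lies released and quiet on the floor of the pot, the carousel still at its home stop (horizontal distance between ball and pot below 0.035 m and z of ball in the frame of pot below 0.03 m and contact force between ball and the fingers below 0.1 N and linear speed of ball below 0.06 m/s and value of joint carousel below 0.12 rad), for 0.2 s.
2. the knob, gripped, has come to its first stop (value of joint carousel above 0.32 rad and contact force between the fingers and knob above 1 N).
3. the knob, gripped, is in its third stop (value of joint carousel between 1.147 and 1.367 rad and contact force between the fingers and knob above 2 N), for 0.2 s.
At the end, for the whole second after the job is handed in: The knob stands in its third stop (1.257 rad, within 0.11 rad), still (under 0.1 rad/s), gripped between the fingers (over 2 N, grasp point within 35 mm of the grip point), and the 40 mm ball lies on the floor of its pot, untouched by the robot (all of step 3 and velocity of joint carousel between -0.1 and 0.1 rad/s and distance between the grasp point and knob_grip below 0.035 m and horizontal distance between ball and pot below 0.035 m and z of ball in the frame of pot between 0.02 and 0.03 m and contact force between ball and the arm below 0.1 N and contact force between ball and the fingers below 0.1 N); the arm keeps its last pose, push and grip.
It fails at once if the ball was dropped into the pot (moving faster than 0.45 m/s inside it during loading: a fall of more than about 10 mm) (horizontal distance between ball and pot below 0.045 m and z of ball in the frame of pot below 0.056 m and value of joint carousel below 0.2 rad and linear speed of ball above 0.45 m/s).
It fails at once if the ball was pressed or knocked on the pot (over 30 N) (contact force between ball and pot above 30 N).
It fails at once if the knob was turned over into the fourth stop (value of joint carousel above 1.5 rad).
It fails at once if another ball or a bystander was moved more than 20 mm (distance of any of ball_large, ball_small, grease_tin, wrench, flange, tee, parts_box from where it was at the start of the episode above 0.02 m).
It also fails if it takes over 54 s, if anything falls off the work surface, if the arm or the gripper's body presses on something with over 40 N, if the wrist force passes 120 N, or if a joint passes its speed limit or range.

## Robot

A 6-joint arm with a two-finger parallel gripper is mounted at the origin on the work surface. World frame = base frame: x ahead of the robot, y to its left, z up, the work surface at z = 0. Lengths are in m, angles in degrees, forces in N, time in s.
With the tool pointing down it reaches from about 0.25 to 0.725 m from the base axis. Payload 9.7 kg.
Tool frame: the origin (TCP) lies on the centre line of the jaws, within the pads' length; the fingertips stand 22 mm ahead of it and the grasp point (between the pads) lies 3 mm ahead of it; z points along the fingers, y is the direction in which the jaws open and shut (so a half turn about z gives the same grasp; the last joint's range is limited). The gripper opens to 85 mm and grips with 20 to 120 N. Pads are 22 mm wide; open, the fingers measure 114 mm over their backs; the gripper's body (76 mm by 85 mm) begins 54 mm behind the grasp point. The pads swing forward as they close: fully open they stand 13 mm farther back than shut.
Start: joints at [67.781, 4.979, 10.078, 95.1, 0, 90], TCP at [0.208, 0.509, 0.253] pointing down, gripper open.
Joint ranges: [-179.16, 179.16], [-48.56, 103.87], [-65.8, 70.77], [-126.05, 130.52], [-82.76, 87.17], [-180, 180]. Speed limits (degrees/s): [127.2, 127.2, 147.25, 180, 180, 180].

## Interface

Orientations are given as [roll, pitch, yaw] about the fixed x, y, z axes, in that order (R = Rz(yaw) Ry(pitch) Rx(roll)).
In Python, from workcell import get_obs, camera, camera_params, job_done gives the robot as it stands.
- The arm moves only by the tool servo_tool, never from a script. Its argument "steps" is a list of rows, each an object of numbers: "x", "y", "z": the shift along the world's x, y, z in mm; "yaw": the turn about the world's z in degrees. A call has 1 to 12 rows; each row is the pose to reach, as a shift and turn from the pose measured when the call began; what a row does not reach only later rows make up. A row lasts 1/8 s, in which the tool goes at most 62.5 mm and 10.7 degrees, less where a joint would pass 70% of its speed; a pose out of reach is approached as far as the arm can. A call with a gripper value outside its range is refused whole. "grip" is the finger opening in mm, from 0 to 85.4, set as the call begins (left out, the last holds). The fingers move at their own pace and stop on an object; "grip_force" is the grip in N (left out, the last holds). Time passes only in rows, so rows that repeat a pose let the fingers close. It gives the time, the measured TCP pose, the force and the opening at its end, in the units of the state.
- get_obs(): the state, without advancing time (a new reading comes with each control period).
- camera(name): name is "scene" or "top"; returns (picture, depth): 480x640x3 uint8, red, green, blue; 480x640 float32, m along the optical axis (not along the pixel's ray), 0 where there is no reading.
- camera_params(name): a dict with "intrinsics" (3x3 intrinsics, pixels), "rvec" (rotation vector, rad) and "tvec" (3), from world to camera coordinates, as OpenCV has them. Camera axes: x right, y down, z forward; pixel columns grow to the right and rows downward; lengths in m; the calibration is good to about 2 mm. A picture is of the moment at which its call begins. camera_params takes no time and is no camera call.
- job_done(): hands the job in, once; it reports no verdict.
The state is a dict: "time": time; "q": joint angles; "qd": joint speeds; "joint_efforts": joint torques, N m; "ee_pos": TCP position; "tcp_rot": TCP orientation; "wrist_force": force on the tool from outside, world axes, zero at the start; "torque": the same for the moment, N m; "opening": finger opening in m.
Only numpy, scipy, OpenCV 4.12 (cv2) and the standard library are available. Lean on these libraries where they do the work, as an engineer would, in place of code of your own. Each camera call takes 0.05 s, during which the arm holds its last target.

## Working session

There is one attempt and no reset: what is moved stays moved. The work goes in short steps, Python scripts to look and compute and a tool call to move; the robot and the scene stay as the last step left them, time stands still between calls to the robot, and variables do not carry over. Pictures are saved under pics/ and viewed, and the job is handed in when it is done.

Besides the shell and the picture viewer there is one more tool, called after ">>>" by a JSON object that holds its "api" and its "payload". servo_tool: Moves the arm, as the interface text tells. Its arguments: {"type":"object","properties":{"steps":{"type":"array"},"grip":{"type":"number"},"grip_force":{"type":"number"}},"required":["steps"]}

```bash
mkdir -p pics && ls && cat > h.py <<'E'
import numpy as np,cv2
from workcell import *
def save(n,p,rgb): cv2.imwrite(f'pics/{p}.png',cv2.cvtColor(rgb,cv2.COLOR_RGB2BGR))
def P(n):
    c=camera_params(n);K=np.array(c['intrinsics']).reshape(3,3);R=cv2.Rodrigues(np.array(c['rvec'],float))[0];t=np.array(c['tvec'],float).ravel();return K,R,t
def ray(n,u,v,z):
    K,R,t=P(n);d=R.T@np.linalg.solve(K,[u,v,1.]);o=-R.T@t
    return o+d*(z-o[2])/d[2]
def cloud(n,dep):
    K,R,t=P(n);v,u=np.mgrid[:480,:640];X=np.stack([(u-K[0,2])/K[0,0]*dep,(v-K[1,2])/K[1,1]*dep,dep],-1)
    return (X-t)@R
E
python3 - <<'E'
from h import *
for n in('scene','top'):
    r,d=camera(n);save(n,n+'0',r);np.save(n+'_d.npy',d);np.save(n+'_r.npy',r)
    K,R,t=P(n);print(n,K,-R.T@t)
print(get_obs())
E
```

```text
pics
scene [[537.13110544   0.         319.83107872]
 [  0.         537.13110544 241.15471372]
 [  0.           0.           1.        ]] [1.04280496 0.3461309  1.11394463]
top [[457.01631157   0.         317.39699895]
 [  0.         457.01631157 239.06117775]
 [  0.           0.           1.        ]] [ 0.32490002 -0.0250082   1.08161612]
{'time': 0.1, 'q': array([ 6.77799280e+01,  5.00746263e+00,  1.00399378e+01,  9.51008331e+01,
       -3.61687608e-04,  9.00000313e+01]), 'qd': array([ 0.07246414, -0.007042  ,  0.02576404, -0.07017395, -0.03651944,
        0.05089653]), 'joint_efforts': array([-3.96620089e-04, -5.21564233e+01,  4.65654051e+01,  1.60863146e-02,
       -7.20857452e-05, -7.74384290e-08]), 'ee_pos': array([0.2079228 , 0.50898511, 0.25266708]), 'tcp_rot': array([-1.79931642e+02,  3.61724643e-04,  1.57779897e+02]), 'wrist_force': array([-0.61475145, -0.57520155, -0.45685229]), 'torque': array([-0.00525394, -0.03209806,  0.00915621]), 'opening': 0.08544350923896753}
```

View pics/scene0.png

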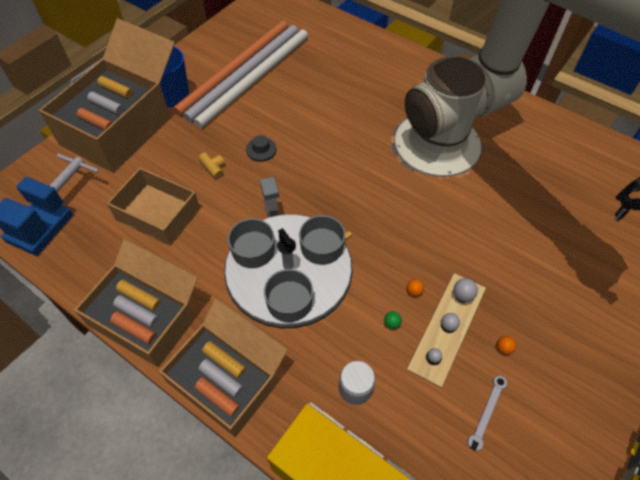

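View pics/top0.png

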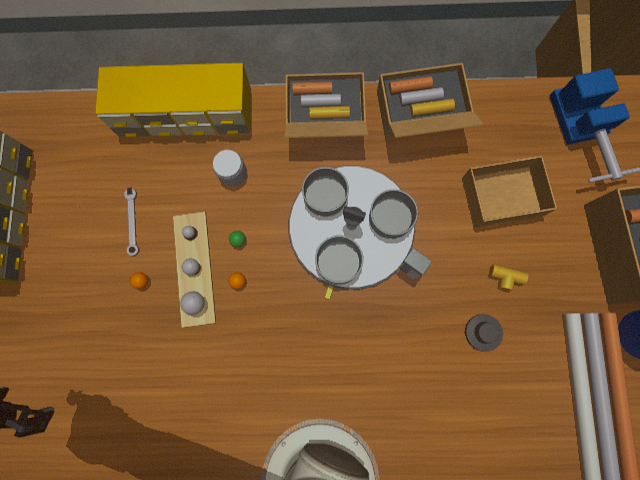

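The scene picture shows the carousel at about (288,268) and the tray at about (447,330). Top view candidates for the ball are steel at (190,232), (190,267) and (192,303), orange at (139,281) and (237,281), and green at (237,239). I choose the middle-sized steel ball at (190,267). The pot at the brass pointer is at (339,260), with the pointer at (329,293).

```bash
python3 - <<'E'
from h import *
r=np.load('top_r.npy');d=np.load('top_d.npy');rs=np.load('scene_r.npy');ds=np.load('scene_d.npy')
a=cv2.resize(r[205:335,160:260],None,fx=4,fy=4,interpolation=cv2.INTER_CUBIC)
b=cv2.resize(r[160:295,280:430],None,fx=4,fy=4,interpolation=cv2.INTER_CUBIC)[:520,:400+0]
save('','crop',np.hstack([a,cv2.resize(r[160:295,280:430],None,fx=2.6,fy=520/135)[:, :]]))
C=cloud('top',d);Cs=cloud('scene',ds)
# steel balls: low saturation blobs in tray; sphere fits from depth
for n,im,CC in(('top',r,C),('scene',rs,Cs)):
    hsv=cv2.cvtColor(im,cv2.COLOR_RGB2HSV)
    m=((hsv[...,1]<60)&(hsv[...,2]>70)).astype(np.uint8)
    m[:, :]*=1
    k,l,s,c=cv2.connectedComponentsWithStats(m)
    for i in range(1,k):
        if 60<s[i,4]<1200:
            p=CC[l==i];
            print(n,s[i],c[i].round(1),np.median(p,0).round(3),p[:,2].max().round(3))
# pot floor / rim from depth clouds
for n,CC in(('top',C),('scene',Cs)):
    p=CC.reshape(-1,3)
    zz=p[:,2]
    for z0,z1 in((.13,.155),(.1,.125),(.07,.085)):
        q=p[(zz>z0)&(zz<z1)&(p[:,0]>.2)&(p[:,0]<.56)&(abs(p[:,1]+.09)<.2)]
        print(n,z0,len(q),q.mean(0).round(4) if len(q) else'',q.min(0).round(3) if len(q) else'',q.max(0).round(3) if len(q) else '')
E
```

```text
top [208 111  33   3  89] [223.2 111.9] [0.817 0.203 0.116] 0.121
top [134 113  33   3  86] [150.3 114. ] [0.817 0.371 0.116] 0.121
top [171 112  33   3  89] [186.5 113. ] [0.817 0.288 0.116] 0.121
top [ 98 114  32   3  86] [113.2 115. ] [0.817 0.458 0.115] 0.122
top [589 129  51  53 731] [609.7 158.8] [ 0.692 -0.682  0.069] 1.082
top [  0 133   5  32  67] [  1.5 147.6] [0.747 0.716 0.106] 0.11
top [213 150  34  36 867] [228.5 167.1] [0.7   0.199 0.074] 1.082
top [ 11 176   6  31  67] [ 13.4 191. ] [0.661 0.717 0.05 ] 0.055
top [124 189  14  67 452] [131.2 222. ] [0.589 0.448 0.007] 1.082
top [622 195  18  15 156] [631.1 201.5] [ 0.588 -0.696  0.1  ] 1.082
top [  7 210   6  32  71] [  9.5 225.3] [0.576 0.717 0.05 ] 1.082
top [630 224  10  30 113] [635.9 234.6] [ 0.516 -0.695  0.101] 0.105
top [182 226  13  12 124] [187.9 231.5] [0.556 0.299 0.035] 0.043
top [182 259  17  16 223] [190.  266.4] [0.471 0.288 0.046] 1.082
top [180 292  24  23 432] [191.7 302.6] [0.388 0.276 0.059] 0.071
top [466 315  37  36 890] [484.6 332.3] [ 0.312 -0.378  0.015] 1.082
scene [331   0  13   9  61] [336.
[... 1033 characters left out ...]
   35   43 1097] [356.7 380.4] [0.717 0.207 0.073] 1.114
scene [468 376  39  75 685] [486.9 412.9] [0.598 0.449 0.007] 1.114
scene [209 404  24  20  97] [220.6 413.4] [0.923 0.026 0.053] 0.058
top 0.13 51 [ 0.5563 -0.0971  0.1434] [ 0.551 -0.109  0.131] [ 0.56  -0.084  0.153]
top 0.1 537 [ 0.4784 -0.1922  0.1171] [ 0.434 -0.248  0.101] [ 0.56  -0.066  0.124]
top 0.07 437 [ 0.4933 -0.0907  0.0771] [ 0.423 -0.229  0.07 ] [ 0.56  -0.     0.083]
scene 0.13 9 [ 0.5583 -0.1008  0.1467] [ 0.556 -0.106  0.145] [ 0.56  -0.092  0.148]
scene 0.1 338 [ 0.4731 -0.2071  0.1154] [ 0.438 -0.245  0.1  ] [ 0.559 -0.067  0.124]
scene 0.07 423 [ 0.4957 -0.0857  0.0758] [ 0.424 -0.226  0.07 ] [0.56  0.002 0.083]
```

View pics/crop.png

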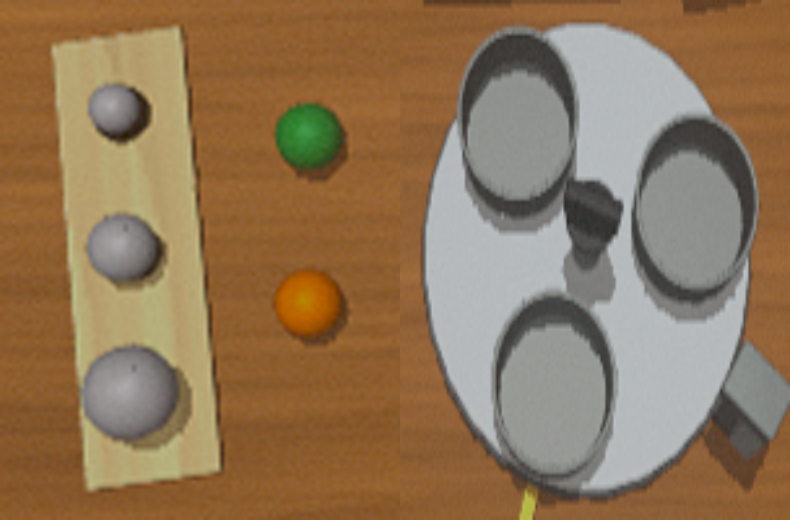

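The crop confirms the middle steel ball on the middle seat, and the pot next to the brass pointer. Next I'll measure precisely.

```bash
cat >> h.py <<'E'
from scipy.optimize import least_squares
def circ(q):
    f=least_squares(lambda p:np.hypot(q[:,0]-p[0],q[:,1]-p[1])-p[2],[*q[:,:2].mean(0),.05],loss='soft_l1',f_scale=.002)
    return f.x.round(4),np.abs(f.fun).mean().round(4)
E
python3 - <<'E'
from h import *
for n,uv in(('top',(190,267)),('scene',(450.5,322.5))):
    r=np.load(n+'_r.npy');d=np.load(n+'_d.npy');C=cloud(n,d)
    C[d==0]=9
    for c0,R,zc,nm in(((.476,.29),.02,.032,'mid'),((.39,.28),.027,None,'large'),((.56,.30),.015,None,'small')):
        q=C[(np.hypot(C[...,0]-c0[0],C[...,1]-c0[1])<R+.01)&(C[...,2]>(.022 if R<.02 else .028))&(C[...,2]<.1)]
        f=least_squares(lambda p:np.linalg.norm(q-p,axis=1)-R,[*c0,.032],loss='soft_l1',f_scale=.002)
        print(n,nm,len(q),f.x.round(4),np.abs(f.fun).mean().round(4))
    print(n,'ray',ray(n,*uv,.032).round(4))
    # rims
    p=C.reshape(-1,3)
    q=p[(abs(p[:,2]-.077)<.006)&(p[:,0]>.3)&(p[:,0]<.7)&(p[:,1]>-.26)&(p[:,1]<.07)]
    for g in((.455,-.075),(.475,-.185),(.60,-.06),(.55,-.2),(.58,-.04)):
        g=np.array(g)
        for _ in range(4):
            s=q[np.abs(np.hypot(*(q[:,:2]-g).T)-.0515)<.02]
            if len(s)<10:break
            x,e=circ(s);g=x[:2]
        print(n,'rim',len(s),x,e)
    q=p[(p[:,2]>.1)&(p[:,2]<.16)&(np.hypot(p[:,0]-.54,p[:,1]+.1)<.06)]
    print(n,'knob',len(q),q.mean(0).round(4),q.min(0).round(3),q.max(0).round(3))
    t=q[q[:,2]>.14];
    if len(t)>5: print(t.mean(0).round(4),cv2.minAreaRect((t[:,:2]*1000).astype(np.float32)))
    hsv=cv2.cvtColor(r,cv2.COLOR_RGB2HSV)
    ym=(hsv[...,0]>20)&(hsv[...,0]<35)&(hsv[...,1]>150)&(hsv[...,2]>100)&(np.hypot(C[...,0]-.4,C[...,1]+.05)<.08)
    print('ptr',ym.sum(),C[ym].mean(0).round(4) if ym.any() else '')
    # base disc: z 0.01-.03 light
    q=p[(p[:,2]>.006)&(p[:,2]<.03)&(np.hypot(p[:,0]-.54,p[:,1]+.1)<.19)]
    print('disc',len(q),q.min(0).round(3),q.max(0).round(3))
E
```

```text
top mid 234 [0.4727 0.2918 0.0317] 0.0012
top large 457 [0.3883 0.2818 0.0394] 0.001
top small 126 [0.5571 0.302  0.0244] 0.0011
top ray [0.472  0.2919 0.032 ]
top rim 303 [ 0.4762 -0.0531  0.0515] 0.0011
top rim 86 [ 0.4732 -0.1677  0.0623] 0.0049
top rim 199 [ 0.5754 -0.0777  0.0561] 0.007
top rim 313 [ 0.5806 -0.1797  0.0515] 0.0011
top rim 154 [ 0.5713 -0.0434  0.052 ] 0.0086
top knob 344 [ 0.5615 -0.085   0.1312] [ 0.543 -0.109  0.107] [ 0.587 -0.063  0.153]
[ 0.5648 -0.0861  0.1476] ((565.0070190429688, -86.06997680664062), (47.463809967041016, 14.59388256072998), 68.83142852783203)
ptr 43 [ 0.408  -0.0278  0.0092]
disc 9648 [ 0.362 -0.27   0.006] [0.715 0.073 0.03 ]
scene mid 263 [0.4752 0.2928 0.0306] 0.0013
scene large 459 [0.3909 0.2827 0.0387] 0.0012
scene small 151 [0.5601 0.3025 0.0239] 0.0013
scene ray [0.4766 0.2948 0.032 ]
scene rim 297 [ 0.4804 -0.0517  0.0515] 0.0013
scene rim 314 [ 0.5849 -0.1783  0.0516] 0.0013
scene rim 257 [ 0.5738 -0.0805  0.0532] 0.008
scene rim 314 [ 0.5849 -0.1783  0.0516] 0.0013
scene rim 196 [ 0.5766 -0.0247  0.0536] 0.0076
scene knob 347 [ 0.5736 -0.0827  0.1286] [ 0.548 -0.108  0.106] [ 0.59  -0.061  0.152]
[ 0.5701 -0.0837  0.1461] ((569.2822265625, -84.57411193847656), (48.029441833496094, 13.722158432006836), 68.63227844238281)
ptr 0 
disc 8083 [ 0.356 -0.241  0.006] [0.726 0.066 0.03 ]
```

>>> {"api": "servo_tool", "payload": {"steps": [{"x":15,"y":-12,"z":-5,"yaw":2},{"x":50,"y":-40,"z":-20,"yaw":6},{"x":95,"y":-77,"z":-40,"yaw":11},{"x":140,"y":-114,"z":-60,"yaw":16},{"x":185,"y":-150,"z":-80,"yaw":21},{"x":225,"y":-183,"z":-95,"yaw":25},{"x":252,"y":-205,"z":-102,"yaw":28},{"x":266,"y":-216,"z":-103,"yaw":29},{"x":266,"y":-216,"z":-103,"yaw":29},{"x":266,"y":-216,"z":-103,"yaw":29}], "grip": 80, "grip_force": 40}}

```text
time: 1.35
ee_pos: [0.4734, 0.2933, 0.1496]
tcp_rot: [-179.9, -0.0, -173.2]
wrist_force: [0.4, 0.5, -0.6]
opening: 0.0801
```

```bash
python3 - <<'E'
from h import *
o=get_obs();print(o['time'],o['ee_pos'],o['tcp_rot'],o['q'].round(1),o['opening'],o['wrist_force'])
for n in('scene','top'):
    r,d=camera(n);np.save(n+'1_r.npy',r);np.save(n+'1_d.npy',d)
    K,R,t=P(n);p=R@(o['ee_pos']+[0,0,-.022])+t;uv=(K@p/p[2])[:2].astype(int);print(n,uv)
    c=r[max(0,uv[1]-80):uv[1]+80,max(0,uv[0]-80):uv[0]+80]
    save('','hov_'+n,cv2.resize(c,None,fx=4,fy=4)[:600])
E
```

```text
1.35 [0.4734391  0.29331149 0.14955569] [-1.79932051e+02 -2.71993347e-02 -1.73229318e+02] [31.8  5.1 -1.2 83.7 -0.1 25. ] 0.08008220128797498 [ 0.36010258  0.50334866 -0.56113992]
scene [460 301]
top [176 260]
```

View pics/hov_scene.png

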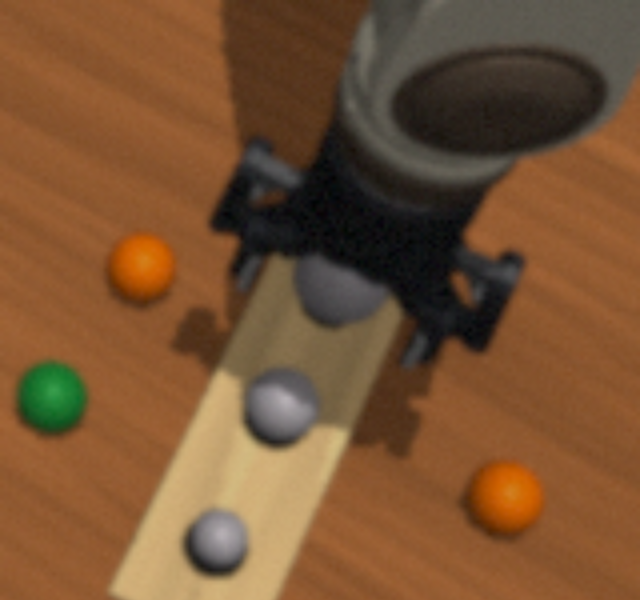

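View pics/hov_top.png

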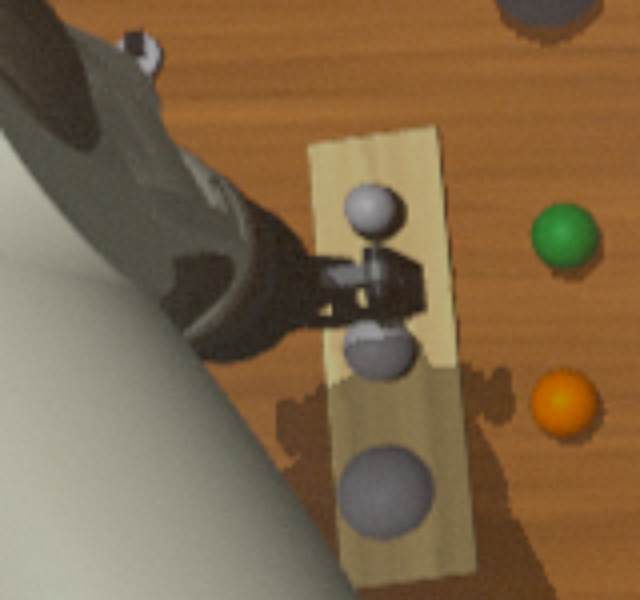

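>>> {"api": "servo_tool", "payload": {"steps": [{"z":-15},{"z":-40},{"z":-70},{"z":-95},{"z":-107},{"z":-110.5},{"z":-110.5},{"z":-110.5}]}}

```text
schema error: expected keys x, y, z, yaw
```

>>> {"api": "servo_tool", "payload": {"steps": [{"z":0},{"z":0},{"z":0},{"z":0},{"z":0},{"z":0}], "grip": 30, "grip_force": 40}}

```text
schema error: expected keys x, y, z, yaw
```

>>> {"api": "servo_tool", "payload": {"steps": [{"x":0,"y":0,"yaw":0,"z":-15},{"x":0,"y":0,"yaw":0,"z":-40},{"x":0,"y":0,"yaw":0,"z":-70},{"x":0,"y":0,"yaw":0,"z":-95},{"x":0,"y":0,"yaw":0,"z":-107},{"x":0,"y":0,"yaw":0,"z":-110.5},{"x":0,"y":0,"yaw":0,"z":-110.5},{"x":0,"y":0,"yaw":0,"z":-110.5}]}}

```text
time: 2.45
ee_pos: [0.4738, 0.294, 0.0403]
tcp_rot: [-180.0, 0.1, -173.2]
wrist_force: [0.1, -0.5, 0.3]
opening: 0.0799
```

```bash
python3 - <<'E'
from h import *
o=get_obs();print(o['time'],o['ee_pos'],o['opening'],o['wrist_force'])
r,d=camera('scene');save('','pre',cv2.resize(r[260:380,380:540],None,fx=5,fy=5))
E
```

```text
2.45 [0.47382036 0.29395107 0.04026384] 0.07985655761350621 [ 0.08025731 -0.53459331  0.31826738]
```

View pics/pre.png

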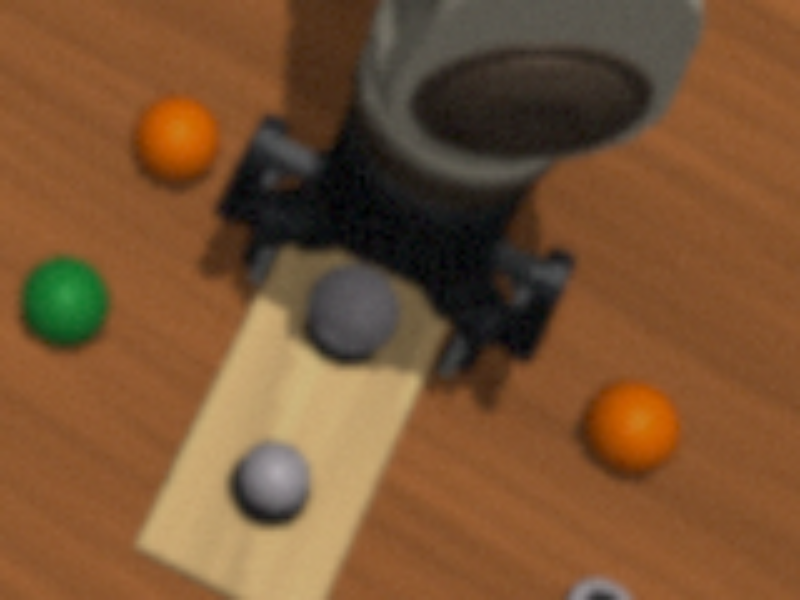

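The ball at (352,312) in the crop sits between the fingertips at (262,275) and (457,360). Closing.

>>> {"api": "servo_tool", "payload": {"steps": [{"x":0,"y":0,"yaw":0,"z":0},{"x":0,"y":0,"yaw":0,"z":0},{"x":0,"y":0,"yaw":0,"z":0},{"x":0,"y":0,"yaw":0,"z":0},{"x":0,"y":0,"yaw":0,"z":0},{"x":0,"y":0,"yaw":0,"z":0}], "grip": 30, "grip_force": 40}}

```text
time: 3.25
ee_pos: [0.4741, 0.2932, 0.0407]
tcp_rot: [-179.9, 0.1, -173.2]
wrist_force: [-0.6, -5.9, 5.1]
opening: 0.0377
```

>>> {"api": "servo_tool", "payload": {"steps": [{"x":0,"y":0,"yaw":0,"z":3},{"x":0,"y":0,"yaw":0,"z":10},{"x":0,"y":0,"yaw":0,"z":30},{"x":0,"y":0,"yaw":0,"z":60},{"x":0,"y":0,"yaw":0,"z":90},{"x":0,"y":0,"yaw":0,"z":110},{"x":0,"y":0,"yaw":0,"z":120},{"x":0,"y":0,"yaw":0,"z":120},{"x":0,"y":0,"yaw":0,"z":120}]}}

```text
time: 4.38
ee_pos: [0.4737, 0.2931, 0.1597]
tcp_rot: [-179.9, 0.0, -173.2]
wrist_force: [0.5, 0.2, -3.4]
opening: 0.0376
```

```bash
python3 - <<'E'
from h import *
o=get_obs();print(o['time'],o['ee_pos'],o['opening'],o['wrist_force'])
for n,s in(('scene',(230,350,400,560)),('top',(200,320,110,270))):
    r,d=camera(n);save('','lift_'+n,cv2.resize(r[s[0]:s[1],s[2]:s[3]],None,fx=5,fy=5));np.save(n+'2_d.npy',d);np.save(n+'2_r.npy',r)
    K,R,t=P(n);p=R@(o['ee_pos']+[0,0,-.008])+t;uv=(K@p/p[2])[:2];print(n,uv,(uv-[s[2],s[0]])*5)
E
```

```text
4.375 [0.47373679 0.2930856  0.15965848] 0.03761307480926904 [ 0.5323251   0.21844878 -3.35636499]
scene [462.94757534 296.14476085] [314.73787668 330.72380427]
top [172.41489404 258.50821399] [312.07447018 292.54106996]
```

View pics/lift_scene.png

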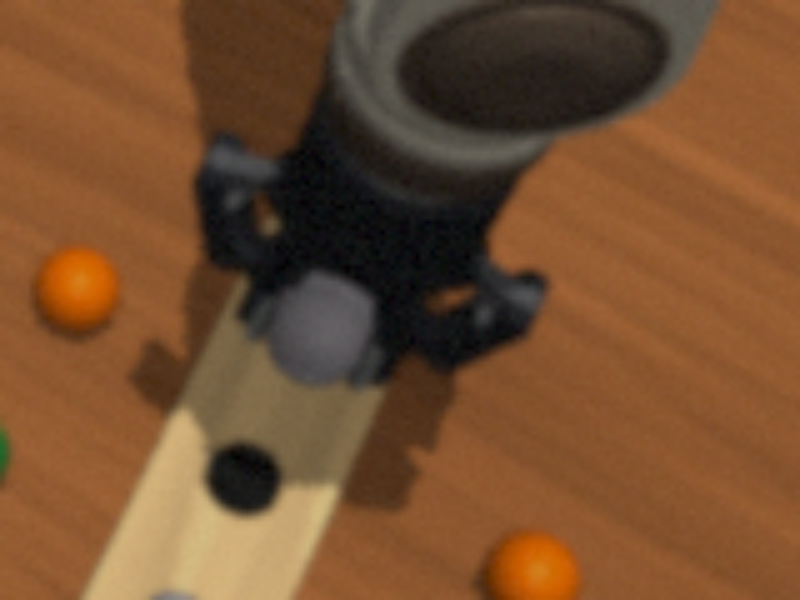

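View pics/lift_top.png

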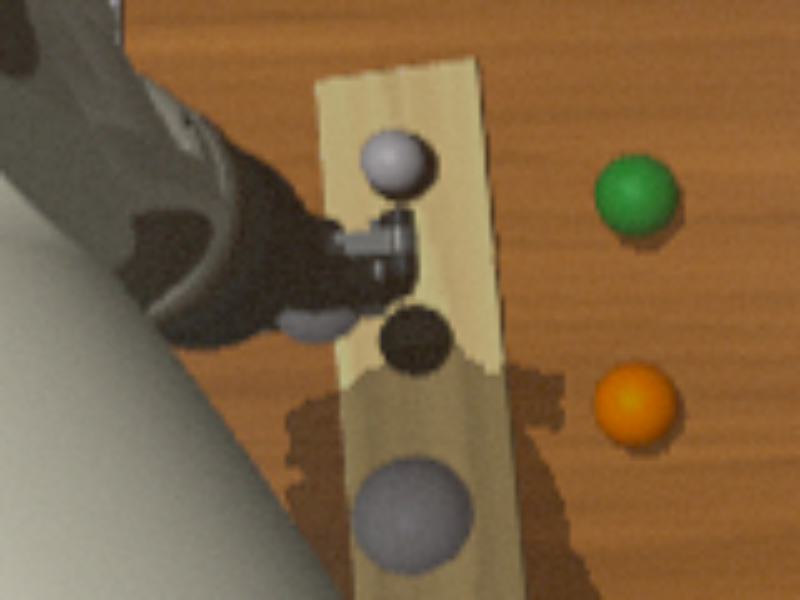

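The ball is held and the seat is empty. In the scene crop the ball is at (322,328), where (315,331) was predicted. Now moving over the pot.

>>> {"api": "servo_tool", "payload": {"steps": [{"x":0,"y":-10,"z":2,"yaw":-1},{"x":1,"y":-40,"z":5,"yaw":-4},{"x":1,"y":-80,"z":5,"yaw":-7},{"x":2,"y":-125,"z":5,"yaw":-10},{"x":2,"y":-170,"z":5,"yaw":-13},{"x":3,"y":-215,"z":5,"yaw":-17},{"x":3,"y":-260,"z":5,"yaw":-20},{"x":4,"y":-300,"z":5,"yaw":-24},{"x":4,"y":-330,"z":2,"yaw":-26},{"x":4.5,"y":-345,"z":0,"yaw":-27.2},{"x":4.5,"y":-345,"z":0,"yaw":-27.2},{"x":4.5,"y":-345,"z":0,"yaw":-27.2}]}}

```text
time: 5.98
ee_pos: [0.4782, -0.0514, 0.1597]
tcp_rot: [-179.9, 0.0, 159.6]
wrist_force: [-0.6, -0.5, -2.4]
opening: 0.0374
```

```bash
python3 - <<'E'
from h import *
o=get_obs();print(o['time'],o['ee_pos'],o['opening'],o['wrist_force'],o['tcp_rot'])
for n,s in(('scene',(190,340,210,410)),('top',(160,310,260,460))):
    r,d=camera(n);save('','pot_'+n,cv2.resize(r[s[0]:s[1],s[2]:s[3]],None,fx=4,fy=4));np.save(n+'3_d.npy',d);np.save(n+'3_r.npy',r)
    K,R,t=P(n);p=R@(o['ee_pos']+[0,0,-.008])+t;uv=(K@p/p[2])[:2];print(n,uv,(uv-[s[2],s[0]])*4)
E
```

```text
5.975 [ 0.47819951 -0.05137169  0.15968493] 0.037449452537734594 [-0.64597977 -0.45990031 -2.3639437 ] [-1.79876931e+02  2.04568935e-02  1.59633223e+02]
scene [322.37598146 214.88453796] [449.50392584  99.53815185]
top [338.70882093 252.88282125] [314.83528373 371.53128498]
```

View pics/pot_scene.png

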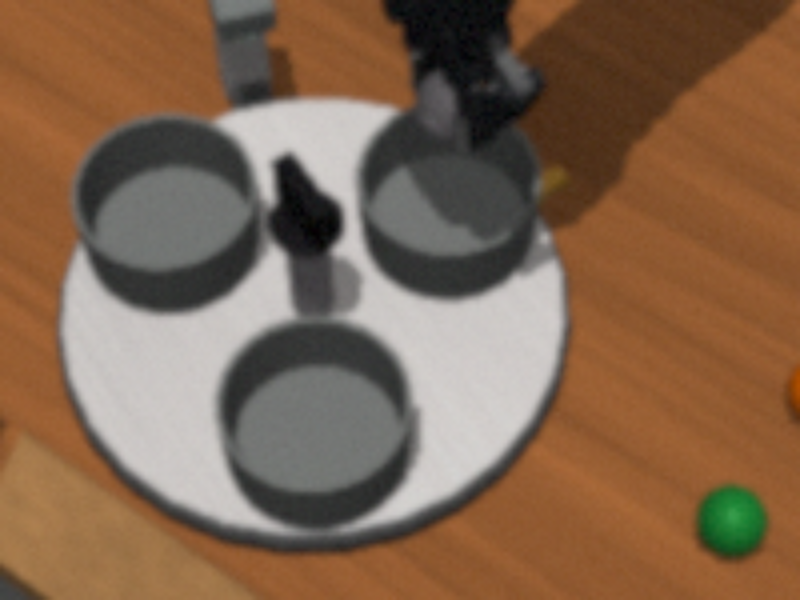

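View pics/pot_top.png

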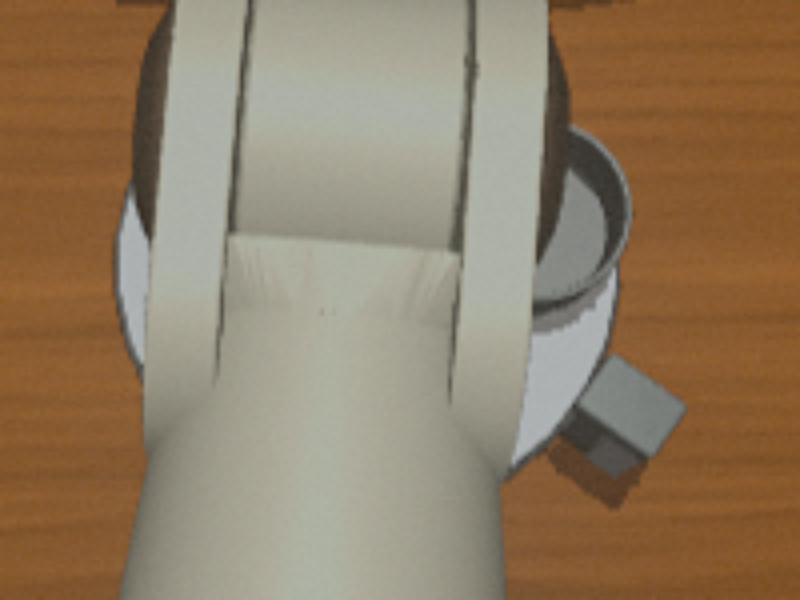

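The grey ball is at (435,105) above the correct pot, and the carousel is still at home. Lowering.

>>> {"api": "servo_tool", "payload": {"steps": [{"x":0,"y":-1,"z":-8,"yaw":0},{"x":0,"y":-1,"z":-25,"yaw":0},{"x":0,"y":-1,"z":-45,"yaw":0},{"x":0,"y":-1,"z":-62,"yaw":0},{"x":0,"y":-1,"z":-76,"yaw":0},{"x":0,"y":-1,"z":-86,"yaw":0},{"x":0,"y":-1,"z":-92,"yaw":0},{"x":0,"y":-1,"z":-95,"yaw":0},{"x":0,"y":-1,"z":-96,"yaw":0},{"x":0,"y":-1,"z":-96,"yaw":0},{"x":0,"y":-1,"z":-96,"yaw":0}]}}

```text
time: 7.45
ee_pos: [0.4784, -0.0522, 0.064]
tcp_rot: [-179.9, 0.1, 159.7]
wrist_force: [0.3, -0.1, -2.9]
opening: 0.0377
```

>>> {"api": "servo_tool", "payload": {"steps": [{"x":0,"y":0,"z":-1.5,"yaw":0},{"x":0,"y":0,"z":-3,"yaw":0},{"x":0,"y":0,"z":-4,"yaw":0},{"x":0,"y":0,"z":-5,"yaw":0},{"x":0,"y":0,"z":-5,"yaw":0},{"x":0,"y":0,"z":-5,"yaw":0}]}}

```text
time: 8.2
ee_pos: [0.4785, -0.0522, 0.0591]
tcp_rot: [-179.9, 0.1, 159.7]
wrist_force: [-0.9, -0.6, -2.5]
opening: 0.0371
```

>>> {"api": "servo_tool", "payload": {"steps": [{"x":0,"y":0,"z":-0.7,"yaw":0},{"x":0,"y":0,"z":-1.3,"yaw":0},{"x":0,"y":0,"z":-1.3,"yaw":0},{"x":0,"y":0,"z":-1.3,"yaw":0}]}}

```text
time: 8.7
ee_pos: [0.4785, -0.0522, 0.0578]
tcp_rot: [-179.9, 0.1, 159.7]
wrist_force: [0.3, 0.2, -3.5]
opening: 0.0381
```

>>> {"api": "servo_tool", "payload": {"steps": [{"x":0,"y":0,"z":-0.5,"yaw":0},{"x":0,"y":0,"z":-1,"yaw":0},{"x":0,"y":0,"z":-1,"yaw":0}]}}

```text
time: 9.07
ee_pos: [0.4787, -0.0522, 0.0573]
tcp_rot: [-179.9, 0.1, 159.7]
wrist_force: [-2.3, -0.7, 4.6]
opening: 0.0378
```

The wrist force went from -3 to +4.6 N, so the ball is on the floor. Releasing.

>>> {"api": "servo_tool", "payload": {"steps": [{"x":0,"y":0,"z":0,"yaw":0},{"x":0,"y":0,"z":0,"yaw":0},{"x":0,"y":0,"z":0,"yaw":0},{"x":0,"y":0,"z":0,"yaw":0}], "grip": 54}}

```text
time: 9.57
ee_pos: [0.4787, -0.0522, 0.0572]
tcp_rot: [-179.9, 0.1, 159.7]
wrist_force: [0.6, 0.1, 0.3]
opening: 0.0542
```

>>> {"api": "servo_tool", "payload": {"steps": [{"x":0,"y":0,"z":3,"yaw":0},{"x":0,"y":0,"z":10,"yaw":0},{"x":0,"y":0,"z":25,"yaw":0},{"x":0,"y":0,"z":50,"yaw":0},{"x":0,"y":0,"z":80,"yaw":0},{"x":0,"y":0,"z":110,"yaw":0},{"x":0,"y":0,"z":135,"yaw":0},{"x":0,"y":0,"z":148,"yaw":0},{"x":0,"y":0,"z":150,"yaw":0}]}}

```text
time: 10.7
ee_pos: [0.479, -0.0523, 0.2081]
tcp_rot: [-179.9, 0.2, 159.7]
wrist_force: [-0.3, 0.3, 0.3]
opening: 0.0539
```

```bash
python3 - <<'E'
from h import *
o=get_obs();print(o['time'],o['ee_pos'],o['opening'],o['wrist_force'],o['tcp_rot'],o['q'])
n='scene';s=(190,340,210,410)
r,d=camera(n);save('','rel_'+n,cv2.resize(r[s[0]:s[1],s[2]:s[3]],None,fx=4,fy=4));np.save(n+'4_d.npy',d);np.save(n+'4_r.npy',r)
E
```

```text
10.7 [ 0.47903093 -0.0522653   0.20812735] 0.05387456388699176 [-0.26781178  0.31415092  0.31351656] [-1.79907654e+02  1.77985509e-01  1.59667272e+02] [-6.15404088 -5.17966245 -5.07576324 89.9539556  -0.13313002 14.17865633]
```

View pics/rel_scene.png

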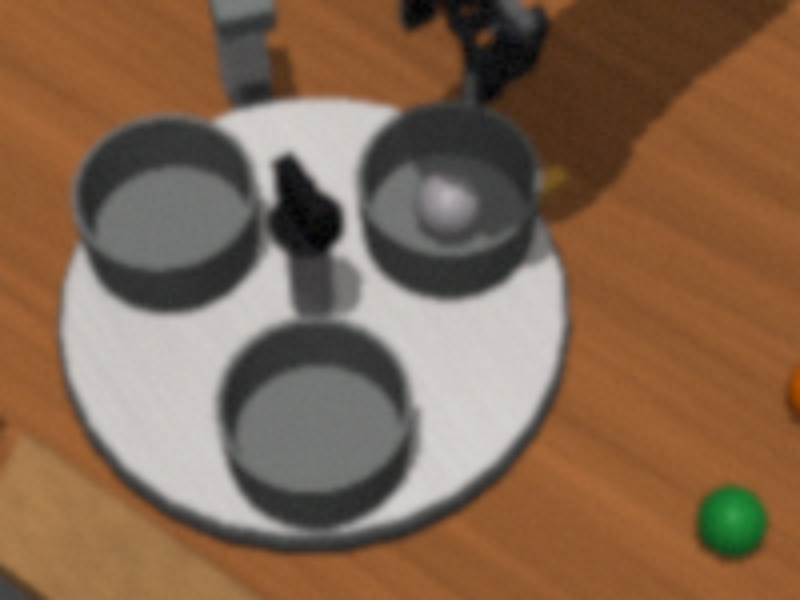

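The ball rests in the middle of the pot at (447,205) in the crop, and the carousel is unmoved. Now over to the knob.

>>> {"api": "servo_tool", "payload": {"steps": [{"x":5,"y":-2,"z":0,"yaw":-4},{"x":15,"y":-5,"z":0,"yaw":-12},{"x":25,"y":-9,"z":0,"yaw":-22},{"x":36,"y":-13,"z":0,"yaw":-32},{"x":47,"y":-17,"z":0,"yaw":-42},{"x":58,"y":-22,"z":0,"yaw":-52},{"x":68,"y":-26,"z":0,"yaw":-62},{"x":78,"y":-30,"z":0,"yaw":-72},{"x":85,"y":-32,"z":0,"yaw":-82},{"x":88,"y":-33,"z":0,"yaw":-88},{"x":88,"y":-33,"z":0,"yaw":-90},{"x":88,"y":-33,"z":0,"yaw":-90}], "grip": 60}}

```text
time: 12.25
ee_pos: [0.5665, -0.0852, 0.2068]
tcp_rot: [-179.8, 0.1, 69.8]
wrist_force: [0.1, -0.1, 0.3]
opening: 0.0602
```

```bash
python3 - <<'E'
from h import *
o=get_obs();print(o['time'],o['ee_pos'],o['opening'],o['wrist_force'],o['tcp_rot'],o['q'])
n='scene';s=(170,320,210,410)
r,d=camera(n);save('','knob_'+n,cv2.resize(r[s[0]:s[1],s[2]:s[3]],None,fx=4,fy=4));np.save(n+'5_d.npy',d);np.save(n+'5_r.npy',r)
E
```

```text
12.25 [ 0.56645734 -0.08515635  0.20682239] 0.06024305322238125 [ 0.06078183 -0.10633459  0.29288856] [-1.79831857e+02  1.33365436e-01  6.97531826e+01] [-8.50509659e+00  7.59153677e+00  7.76846680e+00  9.03686949e+01
 -9.63569895e-02  1.01742078e+02]
```

View pics/knob_scene.png

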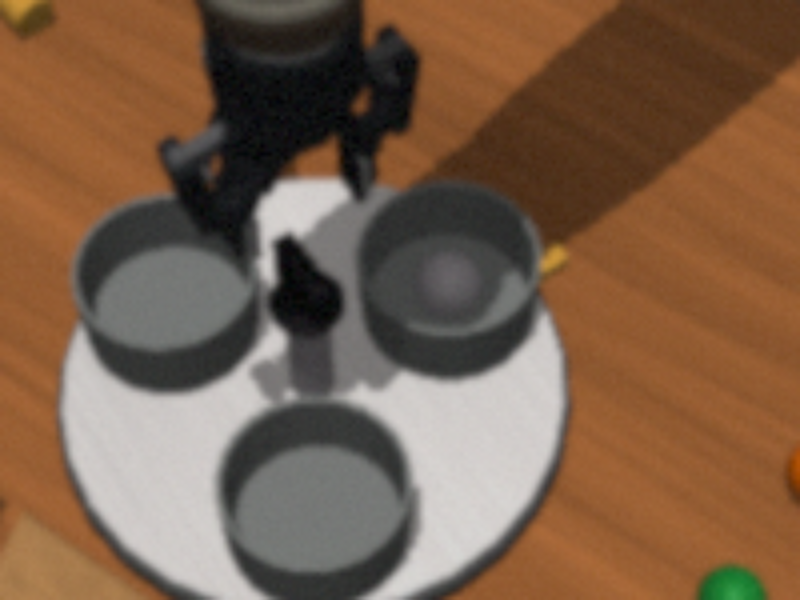

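The open jaws straddle the knob's thin side, with the tips at about (245,245) and (362,190). Lowering to TCP z of about 0.141.

>>> {"api": "servo_tool", "payload": {"steps": [{"x":0,"y":0,"z":-8,"yaw":0},{"x":0,"y":0,"z":-25,"yaw":0},{"x":0,"y":0,"z":-43,"yaw":0},{"x":0,"y":0,"z":-57,"yaw":0},{"x":0,"y":0,"z":-64,"yaw":0},{"x":0,"y":0,"z":-66,"yaw":0},{"x":0,"y":0,"z":-66,"yaw":0}]}}

```text
time: 13.18
ee_pos: [0.5667, -0.0852, 0.1414]
tcp_rot: [-179.9, 0.1, 69.8]
wrist_force: [0.1, -0.7, 0.0]
opening: 0.0599
```

>>> {"api": "servo_tool", "payload": {"steps": [{"x":0,"y":0,"z":0,"yaw":0},{"x":0,"y":0,"z":0,"yaw":0},{"x":0,"y":0,"z":0,"yaw":0},{"x":0,"y":0,"z":0,"yaw":0},{"x":0,"y":0,"z":0,"yaw":0},{"x":0,"y":0,"z":0,"yaw":0}], "grip": 5, "grip_force": 50}}

```text
time: 13.92
ee_pos: [0.5674, -0.0854, 0.1419]
tcp_rot: [-180.0, 0.1, 69.8]
wrist_force: [5.0, -1.9, 1.4]
opening: 0.0129
```

```bash
python3 - <<'E'
from h import *
o=get_obs();print(o['time'],o['ee_pos'],o['opening'],o['wrist_force'],o['torque'],o['tcp_rot'])
n='scene';s=(170,320,210,410)
r,d=camera(n);save('','grip_'+n,cv2.resize(r[s[0]:s[1],s[2]:s[3]],None,fx=4,fy=4))
E
```

```text
13.925 [ 0.56741632 -0.08540987  0.14193534] 0.012918225210588186 [ 4.97550221 -1.87188645  1.38476602] [-0.31618974 -0.7927238   0.01371356] [-1.79996524e+02  1.10798370e-01  6.97684668e+01]
```

View pics/grip_scene.png

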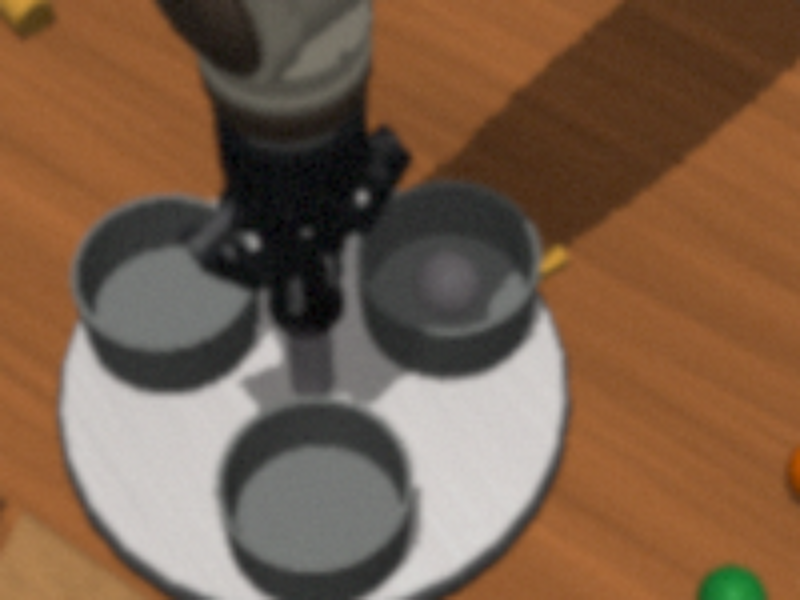

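The knob is gripped (opening 12.9 mm). Turning to the first stop.

>>> {"api": "servo_tool", "payload": {"steps": [{"x":0,"y":0,"z":0,"yaw":1},{"x":0,"y":0,"z":0,"yaw":3},{"x":0,"y":0,"z":0,"yaw":6},{"x":0,"y":0,"z":0,"yaw":9},{"x":0,"y":0,"z":0,"yaw":12},{"x":0,"y":0,"z":0,"yaw":15},{"x":0,"y":0,"z":0,"yaw":18},{"x":0,"y":0,"z":0,"yaw":21},{"x":0,"y":0,"z":0,"yaw":23},{"x":0,"y":0,"z":0,"yaw":24},{"x":0,"y":0,"z":0,"yaw":24},{"x":0,"y":0,"z":0,"yaw":24}]}}

```text
time: 15.48
ee_pos: [0.5673, -0.0854, 0.1419]
tcp_rot: [-180.0, 0.1, 93.7]
wrist_force: [-0.5, -0.9, 1.1]
opening: 0.0133
```

```bash
python3 - <<'E'
from h import *
o=get_obs();print(o['time'],o['ee_pos'],o['opening'],o['wrist_force'],o['torque'],o['tcp_rot'])
n='scene';s=(170,320,210,410)
r,d=camera(n);save('','t1_'+n,cv2.resize(r[s[0]:s[1],s[2]:s[3]],None,fx=4,fy=4))
E
```

```text
15.475 [ 0.56726427 -0.08541006  0.14193298] 0.013282557678824917 [-0.49780991 -0.89861933  1.12893542] [-0.17385711  0.18815231  0.05821321] [-1.79978220e+02  1.10929347e-01  9.37486958e+01]
```

View pics/t1_scene.png

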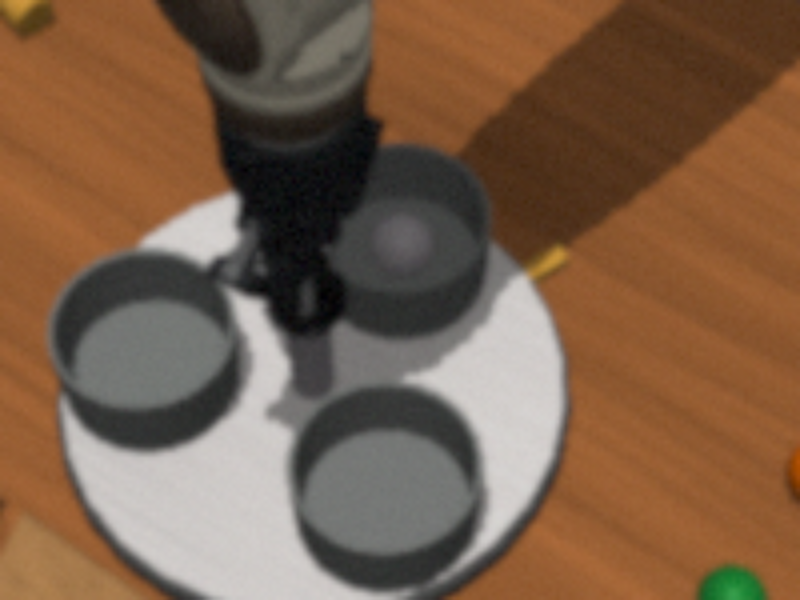

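The carousel is at the first stop, with the ball still in its pot at (400,240). On to the second and third.

>>> {"api": "servo_tool", "payload": {"steps": [{"x":0,"y":0,"z":0,"yaw":1},{"x":0,"y":0,"z":0,"yaw":3},{"x":0,"y":0,"z":0,"yaw":6},{"x":0,"y":0,"z":0,"yaw":9},{"x":0,"y":0,"z":0,"yaw":12},{"x":0,"y":0,"z":0,"yaw":15},{"x":0,"y":0,"z":0,"yaw":18},{"x":0,"y":0,"z":0,"yaw":21},{"x":0,"y":0,"z":0,"yaw":23},{"x":0,"y":0,"z":0,"yaw":24},{"x":0,"y":0,"z":0,"yaw":24},{"x":0,"y":0,"z":0,"yaw":24}]}}

```text
time: 17.02
ee_pos: [0.5671, -0.0854, 0.142]
tcp_rot: [-180.0, 0.1, 117.7]
wrist_force: [-2.3, -0.8, 3.4]
opening: 0.0128
```

>>> {"api": "servo_tool", "payload": {"steps": [{"x":0,"y":0,"z":0,"yaw":1},{"x":0,"y":0,"z":0,"yaw":3},{"x":0,"y":0,"z":0,"yaw":6},{"x":0,"y":0,"z":0,"yaw":9},{"x":0,"y":0,"z":0,"yaw":12},{"x":0,"y":0,"z":0,"yaw":15},{"x":0,"y":0,"z":0,"yaw":18},{"x":0,"y":0,"z":0,"yaw":21},{"x":0,"y":0,"z":0,"yaw":23},{"x":0,"y":0,"z":0,"yaw":24},{"x":0,"y":0,"z":0,"yaw":24},{"x":0,"y":0,"z":0,"yaw":24}]}}

```text
time: 18.52
ee_pos: [0.567, -0.0856, 0.142]
tcp_rot: [-179.9, 0.1, 141.7]
wrist_force: [-4.0, -3.1, 3.6]
opening: 0.0134
```

```bash
python3 - <<'E'
from h import *
o=get_obs();print(o['time'],o['ee_pos'],o['opening'],o['wrist_force'],o['torque'],o['tcp_rot'])
n='scene';s=(170,320,210,410)
r,d=camera(n);save('','t3_'+n,cv2.resize(r[s[0]:s[1],s[2]:s[3]],None,fx=4,fy=4))
C=cloud(n,d);C[d==0]=9;p=C.reshape(-1,3)
q=p[(abs(p[:,2]-.077)<.006)&(p[:,0]>.3)&(p[:,0]<.72)&(p[:,1]>-.26)&(p[:,1]<.07)]
ax=np.array([.5693,-.0844])  # scene-camera axis
for a0 in(0,120,240):
    a=np.radians(159.6+72+a0);g=ax+.095*np.array([np.cos(a),np.sin(a)])
    for _ in range(4):
        s=q[np.abs(np.hypot(*(q[:,:2]-g).T)-.0515)<.012]
        if len(s)<30:break
        x,e=circ(s);g=x[:2]
    print(a0,len(s),x,e,'turned',(np.degrees(np.arctan2(*(x[:2]-ax)[::-1]))-159.6-a0)%360)
save('','full',r)
E
```

```text
18.525 [ 0.56700488 -0.08558539  0.14195099] 0.013351998111713679 [-3.99499196 -3.1175573   3.55237758] [-0.72661458  0.83368681  0.07668206] [-1.79943610e+02  1.05394533e-01  1.41701878e+02]
0 136 [ 0.5104 -0.1593  0.0517] 0.0012 turned 72.21913236141779
120 347 [ 0.663  -0.0985  0.0516] 0.0012 turned 71.84232513901065
240 328 [0.5343 0.0033 0.0517] 0.0013 turned 72.15633906928576
```

View pics/t3_scene.png

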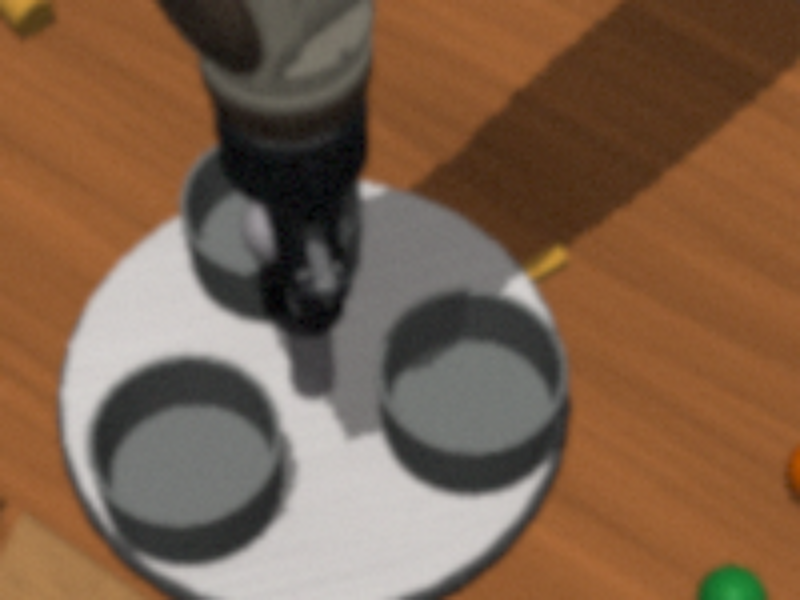

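View pics/full.png

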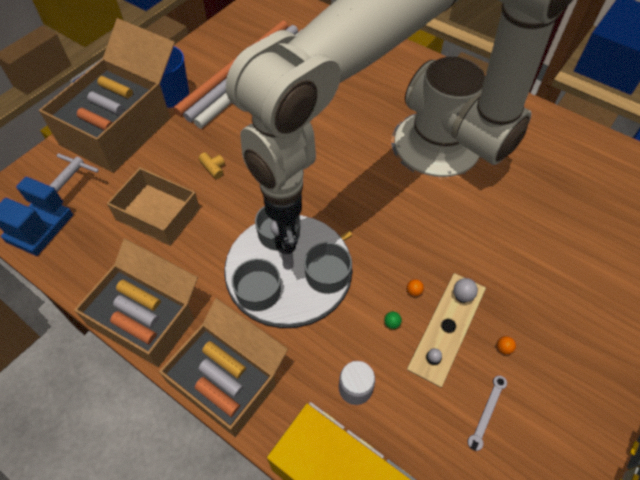

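The pot is at the reading head, turned 72°. The ball is in it at about (262,230) in the crop. The bystanders in view are unmoved: tin at (357,380), wrench at (488,412), box at (153,207), tee at (211,164). I'll settle for 0.5 s, then hand in.

>>> {"api": "servo_tool", "payload": {"steps": [{"x":0,"y":0,"z":0,"yaw":0},{"x":0,"y":0,"z":0,"yaw":0},{"x":0,"y":0,"z":0,"yaw":0},{"x":0,"y":0,"z":0,"yaw":0}]}}

```text
time: 19.08
ee_pos: [0.567, -0.0856, 0.1419]
tcp_rot: [-179.9, 0.1, 141.7]
wrist_force: [-2.7, -3.3, 3.5]
opening: 0.0131
```

```bash
python3 -c "
from workcell import *
o=get_obs();print(o['time'],o['ee_pos'],o['tcp_rot'],o['opening'],o['wrist_force']);print(job_done())"
```

```text
19.075 [ 0.5669895  -0.08558529  0.14194823] [-1.79941399e+02  1.03768357e-01  1.41700983e+02] 0.013103667078914425 [-2.67547001 -3.25249959  3.45596898]
the job is handed in; nothing more can be done
None
```

I moved the 40 mm steel ball from the middle seat into the pot at the brass pointer, set it down and released it. I then turned the knob 72° counter-clockwise to the third stop and handed the job in at 19.1 s, still gripping the knob.

**Ball placement:** The wrist force on setting down changed by only about 8 N. After release the ball lay near the middle of the pot with the carousel still at home.

**Final checks:**
- **Carousel angle:** circle fits on the three pot rims gave 71.8 to 72.2°, against 72° for the third stop.
- **Grip on the knob:** the jaws read 13.1 mm on the 14 mm bar at 50 N set force. The grasp point was about 7 mm above the grip point, going by the given height.
- **Ball in its pot:** it was visible there, partly hidden by the gripper.
- **Other loose things:** the two other balls, tin, wrench, box and tee looked unmoved. The flange was hidden behind the arm in the last picture, so I did not check it again; the arm's path did not go near it.

**Disagreement:** the two cameras differed by about 4 mm in x, so I used the average of the two.

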